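# Shim the sole-pattern box so it leans back

## Task

The upright box of sole patterns should lean back slightly so its patterns stop slumping forward. Tip it back on its rear bottom edge until it rests against the back board, slide the flat steel blade under the middle of its raised front, square to it and in as far as the blade's red line, then bring the box gently down onto the blade and let go, with its rear edge still standing where it was. Move the box gently both ways without letting it drop or slam, keep off the lamp overhead and leave the other things on the bench where they are.

Things in the scene. Friction and masses are not known exactly. Their poses are not given: they have to be found in the camera images.
- box: Loose plywood box of sole patterns, 0.6 to 0.9 kg, upright: 70 mm deep (x), 150 wide (y), 200 high; pattern tops stand up to 38 mm above its rim. Origin: centre of its underside; its front faces its own -x. It balances on its rear bottom edge at about 19 degrees of backward tilt, beyond that it falls back onto the board and stays leaning there by itself. Friction holds its rear edge.
- knob (a point): Centre of the round wooden knob head on the box's front, 31 mm out from the front face, 150 mm up, on the middle line. The head is a disc of diameter 30 mm (axis along the box's x), 18 mm long, on a 16 mm stem. Pinched from its two y sides, it lets the box swivel between the pads.
- rear_edge (a point): Middle of the box's rear bottom edge (the edge it tips on), 35 mm behind the box's origin. Turns with the box.
- blade: Flat steel packing blade, 120 mm long (x), 70 wide (y), 6 thick, loose, flat on the bench, 0.42 kg. Origin: centre of its underside; +x points to its tip, which goes under the box. At the other end stands a wooden grip 18 mm long (x), 40 wide (y), top 46 mm above the bench, centred 49 mm behind the origin. A red line crosses it 20 mm from the tip. The box comes to rest on the tip at 7 degrees.
- blade_tip (a point): Middle of the blade's tip edge, at half its thickness, 60 mm ahead of the blade's origin.
- upstand: Fixed wooden back board, 440 mm wide (y), 232 high, behind the box. Origin: foot of its front face, middle; its front face is its own plane x = 0, facing its -x, towards the box. The box's rear face stands 80 to 100 mm in front of it, so the box comes to rest on it at 24 to 30 degrees. Two steel posts behind it, 200 mm either side of the middle, 345 high, carry the lamp on arms.
- lamp: Straight LED lamp fixed over the box, 50 mm deep (x), 380 long (y), 26 thick; origin at its centre, 115 mm in front of the board's face; underside about 302 mm above the bench. It leaves no room for an upright gripper at the leaning box's knob: come from the front with the tool slanted about 45 degrees.
- jar: Amber glue jar with red lid, diameter 68 mm, 90 high, beside the box. Origin: centre of its underside. Leave alone.
- last: Wooden shoe last, 190 mm long (x), 70 wide, 102 high. Origin: centre of its underside. Leave alone.
- hammer: Hammer lying on the bench, 220 mm long (x). Leave alone.
- tin: Round polish tin with blue lid, diameter 82 mm, 26 high. Origin: centre of its underside. Leave alone.
Mind the look-alikes: they are no part of the job. Several things have the shape of the box; the one meant has the colours described above.

How it is judged:
By the outcome, as a careful person would: the job done as asked, in the order asked, and still so for the second after the job is handed in, with the robot touching nothing.
It also fails if it takes over 59 s, if anything falls off the work surface, if the arm or the gripper's body presses on something with over 40 N, if the wrist force passes 120 N, or if a joint passes its speed limit or range.

## Robot

A 6-joint arm with a two-finger parallel gripper is mounted at the origin on the work surface. World frame = base frame: x ahead of the robot, y to its left, z up, the work surface at z = 0. Lengths are in m, angles in rad, forces in N, time in s.
With the tool pointing down it reaches from about 0.25 to 0.725 m from the base axis. Payload 4 kg.
Tool frame: the origin (TCP) lies midway between the tips of the shut fingers; the grasp point (between the pads) lies 19 mm behind it; z points along the fingers, y is the direction in which the jaws open and shut (so a half turn about z gives the same grasp; the last joint's range is limited). The gripper opens to 85 mm and grips with 20 to 120 N. Pads are 22 mm wide; open, the fingers measure 114 mm over their backs; the gripper's body (76 mm by 85 mm) begins 54 mm behind the grasp point. The pads swing forward as they close: fully open they stand 13 mm farther back than shut.
Start: joints at [-1.325, 0.241, 0.005, 1.335, 0, 1.571], TCP at [0.122, -0.485, 0.231] pointing down, gripper open.
Joint ranges: [-2.72, 2.72], [-1.05, 1.87], [-1.09, 1.28], [-1.99, 2.15], [-1.42, 1.44], [-3.14, 3.14]. Speed limits (rad/s): [2.79, 2.79, 3.14, 3.14, 3.14, 3.14].

## Interface

Orientations are given as a unit quaternion [x, y, z, w].
In Python, from workcell import get_obs, camera, camera_model, job_done, masks_of gives the robot as it stands.
- The arm moves only by the tool jog_arm, never from a script. Its argument "deltas" is a list that holds one entry, the list of rows, each a list of 7 numbers: the shift along the tool's x, y, z in mm, then the turn, a rotation vector about the tool's x, y, z in degrees, then the finger opening in mm, from 0 to 85.4. A call has 1 to 5 rows; each row shifts and turns the pose as measured when the row begins, along the tool's axes as they then stand; what a row does not reach is not made up. A row lasts 1/10 s, in which the tool goes at most 50 mm and 8.59 degrees, less where a joint would pass 70% of its speed; a pose out of reach is approached as far as the arm can. A call with a gripper value outside its range is refused whole. The fingers move at their own pace and stop on an object; the grip force is fixed at half the most. Time passes only in rows, so rows that do not move let the fingers close. It gives the time, the measured TCP pose, the force and the opening at its end, in the units of the state.
- get_obs(): the state, without advancing time (a new reading comes with each control period).
- camera(name): name is "scene" or "top" or "wrist"; returns the picture (480x640x3 uint8, red, green, blue); there is no depth.
- camera_model(name): a dict with "fovy" (degrees; the focal length in pixels is half the picture's height over the tangent of half this angle, whatever the lens; pixels are square), "cx", "cy" (the principal point, pixels), "pose" (4x4, takes a point from camera to world coordinates); the wrist camera has in their place "T_tool_cam" (4x4, takes a point from camera to tool coordinates, whose origin is the TCP and whose axes are the flange's). Camera axes: x right, y down, z forward; pixel columns grow to the right and rows downward; lengths in m; the calibration is good to about 2 mm. A picture is of the moment at which its call begins: read the wrist's pose just before it. camera_model takes no time and is no camera call.
- job_done(): hands the job in, once; it reports no verdict.
Trained networks look in the newest picture that a camera, given by its name, has taken for a name from the list of things; names that differ only in an ending like _2 or _b are one class to them, and where a whole thing is asked for, a point or a joint stands for the part that bears it (a point fixed in the world has none). Each returns a list of dicts, best first, with "conf" (0 to 1); they miss things now and then, are a little off and sometimes report something else, mostly with a low value. They report only what shows in the picture. A call takes as long as a camera call. They do not tell look-alikes from the thing itself.
- masks_of(target, camera): "pixels" (480x640 bool, what is visible of it) and "at" ([column, row] in pixels, amid what is visible of it).
The state is a dict: "clock": time; "joint_pos": joint angles; "joint_vel": joint speeds; "tau": joint torques, N m; "eef_pos": TCP position; "tool_rot": TCP orientation; "ft_force": force on the tool from outside, world axes, zero at the start; "ft_torque": the same for the moment, N m; "grip_width": finger opening in m.
Only numpy, scipy, OpenCV 4.12 (cv2) and the standard library are available. Lean on these libraries where they do the work, as an engineer would, in place of code of your own. Each camera call takes 0.05 s, during which the arm holds its last target. There are 200 camera calls.

## Working session

There is one attempt and no reset: what is moved stays moved. The work goes in short steps, Python scripts to look and compute and a tool call to move; the robot and the scene stay as the last step left them, time stands still between calls to the robot, and variables do not carry over. Pictures are saved under pics/ and viewed, about 8 in all and at most 12, crops included, and the job is handed in when it is done.

Besides the shell and the picture viewer there is one more tool, called after "Request:" as name(argument=value, ...) on one line, values as JSON. jog_arm: Moves the arm, as the interface text tells. Its arguments: {"type":"object","properties":{"deltas":{"type":"array"}},"required":["deltas"]}

```bash
mkdir -p pics; ls
python3 - <<'E'
from workcell import *
import cv2,numpy as np
o=get_obs();print({k:np.round(v,3).tolist() for k,v in o.items()})
for c in("scene","top"):
    im=camera(c);cv2.imwrite(f"pics/{c}0.png",im[:,:,::-1]);m=camera_model(c);print(c,m["fovy"],m["cx"],m["cy"],np.round(m["pose"],3).tolist())
    for t in("box","knob","blade","upstand","lamp","jar","last","hammer","tin"):
        print(t,[(round(d["conf"],2),np.round(d["at"]).tolist(),int(d["pixels"].sum())) for d in masks_of(t,c)])
print(camera_model("wrist"))
E
```

```text
pics
{'clock': 0.0, 'joint_pos': [-1.325, 0.241, 0.004, 1.335, 0.0, 1.571], 'joint_vel': [-0.003, 0.002, 0.001, 0.001, -0.0, 0.002], 'tau': [0.001, -37.233, 25.24, 0.017, 0.0, -0.0], 'eef_pos': [0.122, -0.484, 0.23], 'tool_rot': [0.992, 0.123, -0.0, -0.001], 'ft_force': [-0.941, -1.314, 1.334], 'ft_torque': [-0.007, -0.012, 0.018], 'grip_width': 0.086}
scene 52.40970732388081 318.43936568730794 250.03382432009764 [[0.417, 0.659, -0.626, 1.362], [0.909, -0.301, 0.289, -0.3], [0.002, -0.689, -0.725, 1.163], [0.0, 0.0, 0.0, 1.0]]
box [(0.77, [334.0, 251.0], 2146), (0.67, [423.0, 187.0], 3021)]
knob [(0.82, [335.0, 248.0], 2196), (0.7, [344.0, 301.0], 760), (0.59, [421.0, 188.0], 2886), (0.48, [188.0, 392.0], 1103)]
blade [(0.57, [272.0, 308.0], 890), (0.21, [308.0, 349.0], 722)]
upstand [(0.74, [376.0, 233.0], 7192), (0.18, [343.0, 201.0], 2010)]
lamp [(0.6, [342.0, 200.0], 2070)]
jar [(0.81, [343.0, 300.0], 708), (0.75, [305.0, 350.0], 693)]
last [(0.82, [155.0, 315.0], 1638)]
hammer [(0.7, [189.0, 390.0], 1215), (0.39, [377.0, 229.0], 7174)]
tin [(0.68, [308.0, 348.0], 706)]
top 53.35
[... 313 characters left out ...]
[(0.82, [242.0, 267.0], 7248), (0.31, [299.0, 234.0], 289)]
lamp [(0.93, [270.0, 276.0], 3179), (0.16, [289.0, 278.0], 837)]
jar [(0.65, [301.0, 232.0], 277)]
last [(0.64, [451.0, 298.0], 1250)]
hammer [(0.79, [445.0, 216.0], 692)]
tin [(0.78, [346.0, 208.0], 559)]
{'fovy': 71.48257445937908, 'cx': 319.0635605701695, 'cy': 241.41619379904944, 'T_tool_cam': array([[-4.57237160e-04, -9.63254690e-01, -2.68589266e-01,
         6.78923483e-02],
       [ 9.99999894e-01, -4.52439982e-04, -7.97581282e-05,
         2.84905291e-04],
       [-4.46931318e-05, -2.68589275e-01,  9.63254795e-01,
        -1.43032416e-01],
       [ 0.00000000e+00,  0.00000000e+00,  0.00000000e+00,
         1.00000000e+00]])}
```

Run:
```python
import cv2
a=cv2.imread("pics/scene0.png");b=cv2.imread("pics/top0.png")
cv2.imwrite("pics/s1.png",cv2.resize(a[150:450,100:500],(800,600),interpolation=cv2.INTER_CUBIC))
cv2.imwrite("pics/t1.png",cv2.resize(b[150:390,200:520],(800,600),interpolation=cv2.INTER_CUBIC))
```

```text
(no output)
```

View pics/s1.png

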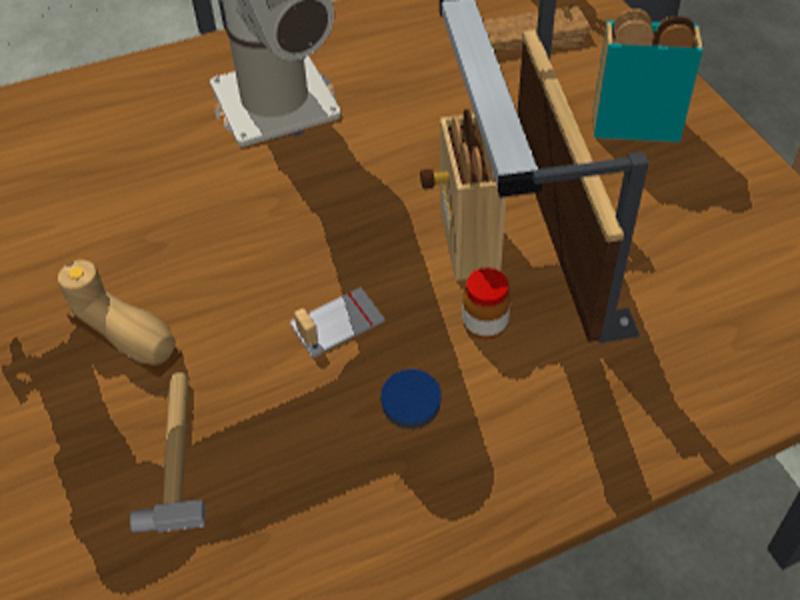

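View pics/t1.png

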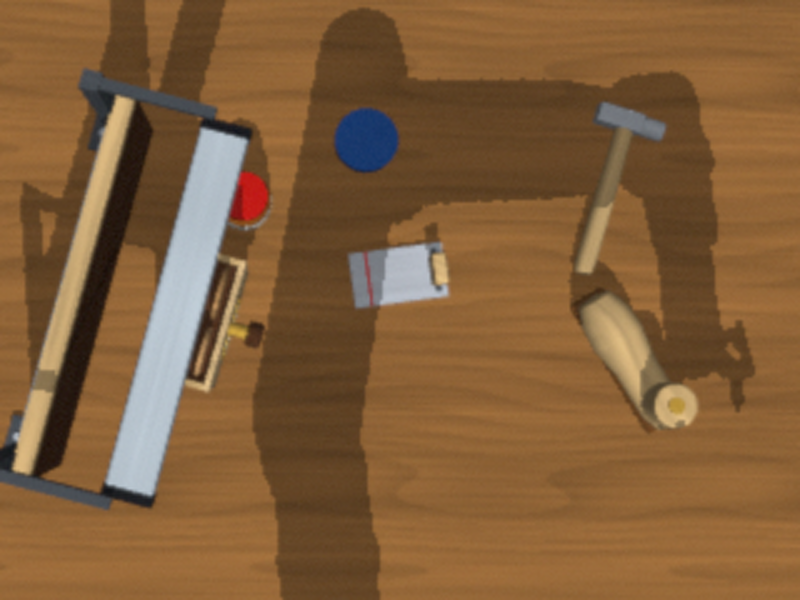

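The scene shows the plain plywood box with a dark knob, facing −y, with the board and lamp behind it. The jar stands at its left end, and the blade and tin lie in front. The teal box is a look-alike. Next I'll back-project the picked corners.

```bash
cat > h.py <<'E'
import numpy as np,cv2
from workcell import *
from scipy.spatial.transform import Rotation as R
def ray(c,px,T=None):
    m=camera_model(c);f=240/np.tan(np.radians(m["fovy"]/2));P=m["pose"] if T is None else T
    d=P[:3,:3]@np.array([(px[0]-m["cx"])/f,(px[1]-m["cy"])/f,1]);return P[:3,3],d
def atz(c,px,z,T=None):
    o,d=ray(c,px,T);return o+d*(z-o[2])/d[2]
def proj(c,p,T=None):
    m=camera_model(c);f=240/np.tan(np.radians(m["fovy"]/2));P=m["pose"] if T is None else T
    q=(np.atleast_2d(p)-P[:3,3])@P[:3,:3];return q[:,:2]/q[:,2:]*f+[m["cx"],m["cy"]]
def wristT():
    o=get_obs();T=np.eye(4);T[:3,:3]=R.from_quat(o["tool_rot"]).as_matrix();T[:3,3]=o["eef_pos"]
    return T@camera_model("wrist")["T_tool_cam"]
def tp(x,y):return (x/2.5+200-.3,y/2.5+150-.3)
def sp(x,y):return (x/2+100-.25,y/2+150-.25)
E
python3 - <<'E'
from h import *
def show(n,c,L,z):
    P=np.array([atz(c,p,z) for p in L]);print(n,np.round(P[:,:2],4).tolist());return P
B=show("blade top",'top',[tp(*p) for p in[(349,254),(357,307),(366,252),(372,305),(441,243),(448,296)]],.006)
show("blade scn",'scene',[sp(*p) for p in[(362,290),(383,321),(292,320),(315,356)]],.006)
show("box rim front",'top',[tp(*p) for p in[(245,262),(207,390)]],.2)
show("box rim L/R",'scene',[sp(*p) for p in[(441,118),(458,183),(503,183)]],.2)
show("box foot left",'scene',[sp(*p) for p in[(460,281),(493,273)]],0)
show("knob",'top',[tp(253,334)],.155);show("knob",'scene',[sp(428,178)],.15)
show("board top front",'top',[tp(*p) for p in[(133,98),(36,473)]],.232)
show("board top front",'scene',[sp(*p) for p in[(524,33),(610,238)]],.232)
show("board foot",'top',[tp(*p) for p in[(152,112),(60,470)]],0)
show("board foot scn",'scene',[sp(*p) for p in[(592,339)]],0)
show("lamp",'top',[tp(*p) for p in[(203,118),(252,130),(155,507),(106,489)]],.328)
show("jar",'top',[tp(248,197)],.09);show("jar",'scene',[sp(488,287)],.09)
show("tin",'top',[tp(366,140)],.026)
E
```

```text
blade top [[0.545, -0.0097], [0.4774, -0.0204], [0.5479, -0.0315], [0.4802, -0.0396], [0.5609, -0.1279], [0.493, -0.1369]]
blade scn [[0.485, -0.0199], [0.5514, -0.0132], [0.4943, -0.1337], [0.568, -0.1245]]
box rim front [[0.5186, 0.1203], [0.3765, 0.1599]]
box rim L/R [[0.3797, 0.1587], [0.5122, 0.1234], [0.5381, 0.1802]]
box foot left [[0.5264, 0.1239], [0.5332, 0.1768]]
knob [[0.4393, 0.1105]]
knob [[0.4405, 0.1099]]
board top front [[0.6954, 0.246], [0.2877, 0.3388]]
board top front [[0.2843, 0.3465], [0.7092, 0.2429]]
board foot [[0.7265, 0.247], [0.2679, 0.3516]]
board foot scn [[0.703, 0.2515]]
lamp [[0.6556, 0.1635], [0.6441, 0.1134], [0.2657, 0.2032], [0.2827, 0.2518]]
jar [[0.6058, 0.1197]]
jar [[0.617, 0.1221]]
tin [[0.6897, -0.0288]]
```

```bash
cat >> h.py <<'E'
YB=75.5
def boxR(slant,yaw=None):
    "tool x away from box, slant deg from upright; jaws along box y"
    a=np.radians(YB if yaw is None else yaw);u=np.array([np.cos(a),np.sin(a),0]);k=np.array([0,0,1.]);s=np.radians(slant)
    z=np.sin(s)*u-np.cos(s)*k;x=-np.cos(s)*u-np.sin(s)*k
    return np.array([x,np.cross(z,x),z]).T,u
def state():
    o=get_obs();return np.array(o["eef_pos"]),R.from_quat(o["tool_rot"]),o
def rows(p1,R1,n,grip,rotvec=None,frm=None):
    "straight line, n rows; frm=(p,R) optional"
    p0,R0=frm if frm else state()[:2];R1=R1 if isinstance(R1,R) else R.from_matrix(R1)
    rv=(R0.inv()*R1).as_rotvec() if rotvec is None else np.radians(rotvec)
    for i in range(n):
        d=(R0*R.from_rotvec(rv*i/n)).inv().apply((np.array(p1)-p0)/n)*1e3
        print("[%s]"%",".join("%g"%v for v in [*np.round(d,1),*np.round(np.degrees(rv)/n,2),grip]),end=",\n" if i%5==4 else ",")
    print()
E
python3 - <<'E'
from h import *
p0,R0,_=state();RU,u=boxR(0);RS,_=boxR(45);K=np.array([.44,.11,.15])
print((R.from_matrix(RU)*R0.inv()).as_euler('zyx',degrees=True),(R0.inv()*R.from_matrix(RU)).as_rotvec(degrees=True))
W=np.array([.41,-.03,.26])
rows(W,RU,30,85,rotvec=[0,0,-241.4])
P=K-.075*RS[:,2];print(P)
rows(P,RS,6,85,frm=(W,R.from_matrix(RU)))
E
```

```text
[-1.18585573e+02  2.99480789e-03  5.51130163e-04] [-1.64307303e-03  3.27619731e-03  1.18585573e+02]
[13,-12.4,-1,0,0,-8.05,85],[14.6,-10.4,-1,0,0,-8.05,85],[15.9,-8.3,-1,0,0,-8.05,85],[16.9,-6,-1,0,0,-8.05,85],[17.6,-3.5,-1,0,0,-8.05,85],
[17.9,-1,-1,0,0,-8.05,85],[17.9,1.5,-1,0,0,-8.05,85],[17.5,4,-1,0,0,-8.05,85],[16.8,6.4,-1,0,0,-8.05,85],[15.7,8.7,-1,0,0,-8.05,85],
[14.4,10.8,-1,0,0,-8.05,85],[12.7,12.7,-1,0,0,-8.05,85],[10.8,14.3,-1,0,0,-8.05,85],[8.7,15.7,-1,0,0,-8.05,85],[6.4,16.8,-1,0,0,-8.05,85],
[4,17.5,-1,0,0,-8.05,85],[1.5,17.9,-1,0,0,-8.05,85],[-1,17.9,-1,0,0,-8.05,85],[-3.5,17.6,-1,0,0,-8.05,85],[-5.9,16.9,-1,0,0,-8.05,85],
[-8.3,15.9,-1,0,0,-8.05,85],[-10.4,14.6,-1,0,0,-8.05,85],[-12.4,13,-1,0,0,-8.05,85],[-14.1,11.2,-1,0,0,-8.05,85],[-15.5,9.1,-1,0,0,-8.05,85],
[-16.6,6.8,-1,0,0,-8.05,85],[-17.4,4.4,-1,0,0,-8.05,85],[-17.8,2,-1,0,0,-8.05,85],[-17.9,-0.5,-1,0,0,-8.05,85],[-17.7,-3.1,-1,0,0,-8.05,85],

[0.4267216  0.05865622 0.20303301]
[-15,1,9.5,0,-7.5,-0,85],[-13.6,1,11.4,0,-7.5,-0,85],[-12,1,13.1,0,-7.5,-0,85],[-10.2,1,14.5,0,-7.5,-0,85],[-8.2,1,15.7,0,-7.5,-0,85],
[-6.1,1,16.7,0,-7.5,-0,85],
```

Request:
jog_arm(deltas=[[[13, -12.4, -1, 0, 0, -8, 85], [14.6, -10.4, -1, 0, 0, -8, 85], [15.9, -8.3, -1, 0, 0, -8, 85], [16.9, -6, -1, 0, 0, -8, 85], [17.6, -3.5, -1, 0, 0, -8, 85]]])

```text
clock: 1.5
eef_pos: [0.1694, -0.4081, 0.2359]
tool_rot: [0.885, 0.465, -0.0, 0.0]
ft_force: [0.3, -0.1, -0.3]
grip_width: 0.0852
```

Request:
jog_arm(deltas=[[[17.9, -1, -1, 0, 0, -8, 85], [17.9, 1.5, -1, 0, 0, -8, 85], [17.5, 4, -1, 0, 0, -8, 85], [16.8, 6.4, -1, 0, 0, -8, 85], [15.7, 8.7, -1, 0, 0, -8, 85]]])

```text
clock: 2.0
eef_pos: [0.217, -0.3278, 0.2414]
tool_rot: [0.662, 0.749, -0.0, 0.001]
ft_force: [0.2, 0.2, 1.4]
grip_width: 0.0851
```

Request:
jog_arm(deltas=[[[14.4, 10.8, -1, 0, 0, -8, 85], [12.7, 12.7, -1, 0, 0, -8, 85], [10.8, 14.3, -1, 0, 0, -8, 85], [8.7, 15.7, -1, 0, 0, -8, 85], [6.4, 16.8, -1, 0, 0, -8, 85]]])

```text
clock: 2.5
eef_pos: [0.2625, -0.2461, 0.2472]
tool_rot: [0.352, 0.936, -0.001, 0.002]
ft_force: [-0.3, -0.1, 0.0]
grip_width: 0.0848
```

Request:
jog_arm(deltas=[[[4, 17.5, -1, 0, 0, -8, 85], [1.5, 17.9, -1, 0, 0, -8, 85], [-1, 17.9, -1, 0, 0, -8, 85], [-3.5, 17.6, -1, 0, 0, -8, 85], [-6, 17, -1, 0, 0, -8, 85]]])

```text
clock: 3.0
eef_pos: [0.3058, -0.1632, 0.2531]
tool_rot: [-0.004, 1.0, -0.002, 0.002]
ft_force: [0.3, 0.1, -0.4]
grip_width: 0.0852
```

Run:
```python
from h import *
p0,R0,o=state();RU,u=boxR(0);RS,_=boxR(45);K=np.array([.44,.11,.15])
print(o["clock"],p0,o["joint_pos"],(R0.inv()*R.from_matrix(RU)).as_rotvec(degrees=True))
W=np.array([.41,-.03,.26])
rows(W,RU,13,85)
rows(K-.075*RS[:,2],RS,6,85,frm=(W,R.from_matrix(RU)))
```

```text
3.0 [ 0.30581866 -0.16324491  0.25310103] [-0.48871061 -0.08162895 -0.29318416  1.35299472 -0.00183576 -0.4969813 ] [-3.97519077e-01  5.32838304e-02 -7.50261719e+01]
[-8.1,10.2,-0.5,-0.03,0,-5.77,85],[-9.1,9.3,-0.5,-0.03,0,-5.77,85],[-10,8.4,-0.5,-0.03,0,-5.77,85],[-10.8,7.3,-0.5,-0.03,0,-5.77,85],[-11.4,6.2,-0.5,-0.03,0,-5.77,85],
[-12,5,-0.5,-0.03,0,-5.77,85],[-12.5,3.8,-0.5,-0.03,0,-5.77,85],[-12.8,2.5,-0.5,-0.03,0,-5.77,85],[-13,1.2,-0.5,-0.03,0,-5.77,85],[-13,-0.1,-0.5,-0.03,0,-5.77,85],
[-12.9,-1.4,-0.5,-0.03,0,-5.77,85],[-12.7,-2.7,-0.5,-0.03,0,-5.77,85],[-12.4,-4,-0.5,-0.03,0,-5.77,85],
[-15,1,9.5,0,-7.5,-0,85],[-13.6,1,11.4,0,-7.5,-0,85],[-12,1,13.1,0,-7.5,-0,85],[-10.2,1,14.5,0,-7.5,-0,85],[-8.2,1,15.7,0,-7.5,-0,85],
[-6.1,1,16.7,0,-7.5,-0,85],
```

Request:
jog_arm(deltas=[[[-8.1, 10.2, -0.5, 0, 0, -5.9, 85], [-9.1, 9.3, -0.5, 0, 0, -5.9, 85], [-10, 8.4, -0.5, 0, 0, -5.9, 85], [-10.8, 7.3, -0.5, 0, 0, -5.9, 85], [-11.4, 6.2, -0.5, 0, 0, -5.9, 85]]])

```text
clock: 3.5
eef_pos: [0.3467, -0.1082, 0.2566]
tool_rot: [-0.27, 0.963, -0.004, 0.003]
ft_force: [1.4, 0.4, 0.1]
grip_width: 0.0851
```

Request:
jog_arm(deltas=[[[-12, 5, -0.5, 0, 0, -5.9, 85], [-12.5, 3.8, -0.5, 0, 0, -5.9, 85], [-12.8, 2.5, -0.5, 0, 0, -5.9, 85], [-13, 1.2, -0.5, 0, 0, -5.9, 85], [-13, 0, -0.5, 0, 0, -5.9, 85]]])

```text
clock: 4.0
eef_pos: [0.3857, -0.0524, 0.2598]
tool_rot: [-0.516, 0.856, -0.005, 0.002]
ft_force: [-0.2, -0.2, -0.3]
grip_width: 0.0849
```

Request:
jog_arm(deltas=[[[-13, -1.4, -0.5, 0, 0, -5.9, 85], [-12.7, -2.7, -0.5, 0, 0, -5.9, 85], [-12.4, -4, -0.5, 0, 0, -5.9, 85], [-15, 1, 9.5, 0, -7.5, 0, 85], [-13.6, 1, 11.4, 0, -7.5, 0, 85]]])

```text
clock: 4.5
eef_pos: [0.4143, 0.0158, 0.2446]
tool_rot: [-0.646, 0.751, 0.08, 0.106]
ft_force: [-0.3, -0.4, -0.8]
grip_width: 0.085
```

Request:
jog_arm(deltas=[[[-12, 1, 13, 0, -7.5, 0, 85], [-10.2, 1, 14.5, 0, -7.5, 0, 85], [-8, 1, 15.7, 0, -7.5, 0, 85], [-6, 1, 16.7, 0, -7.5, 0, 85], [0, 0, 0, 0, 0, 0, 85]]])

```text
clock: 5.0
eef_pos: [0.4214, 0.077, 0.2071]
tool_rot: [-0.601, 0.695, 0.248, 0.306]
ft_force: [-0.3, 0.1, 0.1]
grip_width: 0.0849
```

Run:
```python
from h import *
p0,R0,o=state();RS,u=boxR(45);K=np.array([.44,.11,.15])
T=wristT();im=camera("wrist");np.save("T1.npy",T);cv2.imwrite("pics/w1.png",im[:,:,::-1])
print(o["clock"],p0,o["joint_pos"],(R0.inv()*R.from_matrix(RS)).as_rotvec(degrees=True))
print("knob px",proj("wrist",K,T));v=np.array([-u[1],u[0],0])
F=np.array([.4477,.14,0]);print("front corners TL TR BL BR",proj("wrist",[F+s*.075*v+[0,0,z] for z in(.2,0) for s in(1,-1)],T))
```

```text
5.0 [0.4214357  0.07699024 0.20711244] [-0.34970809  0.19230032 -0.39107797  1.16609594  0.79531265 -1.85068093] [3.08954418 1.50506578 4.87686715]
knob px [[300.87599727 230.43083449]]
front corners TL TR BL BR [[406.83267916 325.55120896]
 [177.07337995 314.58056478]
 [385.58019387 115.38769834]
 [225.55941897 100.02043759]]
```

View pics/w1.png

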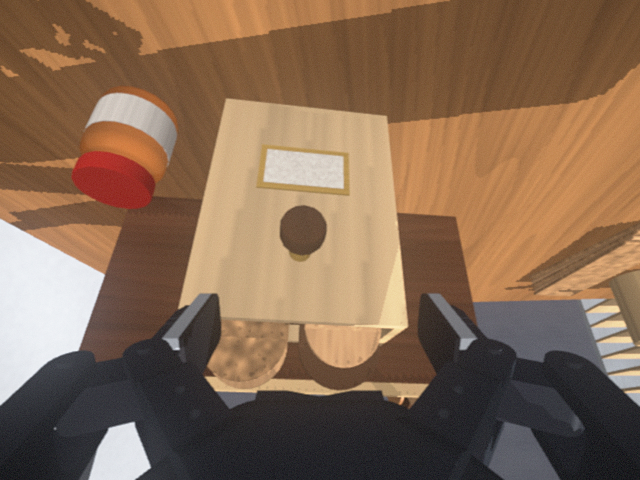

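The wrist view shows the box front with the knob at about (303,230) and the bottom corners at about (228,99) and (386,116). All are within about 2 px of my model, so I'll refine slightly and grasp.

Run:
```python
from h import *
T=np.load("T1.npy")
a,b=atz("wrist",(228,99.5),0,T),atz("wrist",(386,116),0,T)
d=b-a;print(a,b,np.linalg.norm(d),"yaw",np.degrees(np.arctan2(-d[0],d[1])))
p0,R0,o=state();RS,u=boxR(45)
F=(a+b)/2;print("front mid",F,"rear edge",F+.07*u)
K=F-.031*u+[0,0,.15];print("knob from foot",K,proj("wrist",K,T))
K=(K+[.44,.11,.15])/2;print(K)
P=K-.065*RS[:,2];rows(P,RS,4,85)
print();rows(K+.019*RS[:,2],RS,7,85,frm=(P,R.from_matrix(RS)))
```

```text
[0.51784962 0.12099117 0.        ] [0.37468042 0.15956794 0.        ] 0.14827536982622694 yaw 74.91986447253765
front mid [0.44626502 0.14027956 0.        ] rear edge [0.46379162 0.20804989 0.        ]
knob from foot [0.43850324 0.11026698 0.15      ] [[303.24251058 230.50187574]]
[0.43925162 0.11013349 0.15      ]
[4.1,-1.6,0.4,0.74,0.35,1.26,85],[4.1,-1.7,0.4,0.74,0.35,1.26,85],[4,-1.8,0.5,0.74,0.35,1.26,85],[4,-1.9,0.5,0.74,0.35,1.26,85],

[0,-0,12,0,0,0,85],[0,-0,12,0,0,0,85],[0,-0,12,0,0,0,85],[0,-0,12,0,0,0,85],[0,-0,12,0,0,0,85],
[0,-0,12,0,0,0,85],[0,-0,12,0,0,0,85],
```

Request:
jog_arm(deltas=[[[4.1, -1.6, 0.4, 0.8, 0.4, 1.2, 85], [4.1, -1.7, 0.4, 0.8, 0.4, 1.2, 85], [4, -1.8, 0.5, 0.8, 0.4, 1.2, 85], [4, -1.9, 0.5, 0.8, 0.4, 1.2, 85], [0, 0, 0, 0, 0, 0, 85]]])

```text
clock: 5.55
eef_pos: [0.4325, 0.0633, 0.202]
tool_rot: [-0.57, 0.731, 0.221, 0.302]
ft_force: [-0.0, 0.4, 0.3]
grip_width: 0.0848
```

```bash
sed -i 's/^YB=.*/YB=75.2/' h.py
python3 - <<'E'
from h import *
p0,R0,o=state();RS,u=boxR(45);K=np.array([.439,.110,.15])
print(p0,(R0.inv()*R.from_matrix(RS)).as_rotvec(degrees=True))
rows(K+.019*RS[:,2],RS,9,60)
E
```

```text
[0.43251648 0.06328842 0.20202643] [-0.67786721 -1.05124861  0.98408845]
[0.2,0.8,9.9,-0.08,-0.12,0.11,60],[0.2,0.7,9.9,-0.08,-0.12,0.11,60],[0.3,0.7,9.9,-0.08,-0.12,0.11,60],[0.3,0.7,9.9,-0.08,-0.12,0.11,60],[0.3,0.7,9.9,-0.08,-0.12,0.11,60],
[0.3,0.7,9.9,-0.08,-0.12,0.11,60],[0.3,0.7,9.9,-0.08,-0.12,0.11,60],[0.4,0.7,9.9,-0.08,-0.12,0.11,60],[0.4,0.6,9.9,-0.08,-0.12,0.11,60],
```

Request:
jog_arm(deltas=[[[0.2, 0.7, 10, -0.1, -0.2, 0.2, 60], [0.2, 0.7, 10, -0.1, -0.2, 0.2, 60], [0.2, 0.7, 10, -0.1, -0.2, 0.2, 60], [0.2, 0.7, 10, -0.1, -0.2, 0.2, 60], [0.2, 0.7, 10, -0.1, -0.2, 0.2, 60]]])

```text
clock: 6.05
eef_pos: [0.4443, 0.097, 0.1727]
tool_rot: [-0.568, 0.73, 0.223, 0.306]
ft_force: [0.0, -0.4, -0.2]
grip_width: 0.0605
```

Request:
jog_arm(deltas=[[[0.3, 0.7, 10, 0, 0, 0, 60], [0.3, 0.7, 10, 0, 0, 0, 60], [0.3, 0.7, 10, 0, 0, 0, 60], [0.3, 0.7, 9, 0, 0, 0, 60], [0, 0, 0, 0, 0, 0, 60]]])

```text
clock: 6.55
eef_pos: [0.4533, 0.125, 0.1489]
tool_rot: [-0.574, 0.728, 0.217, 0.307]
ft_force: [-0.2, 0.0, -0.7]
grip_width: 0.0604
```

Run:
```python
from h import *
p0,R0,o=state();RS,u=boxR(45);K=np.array([.439,.110,.15])
print(p0,o["ft_force"],(R0.inv()*R.from_matrix(RS)).as_rotvec(degrees=True))
rows(K+.019*RS[:,2],RS,1,60)
```

```text
[0.45334475 0.12497538 0.1488526 ] [-0.21527502  0.01031741 -0.68493202] [-1.14119599 -0.84243982  1.75542639]
[11.6,10.5,5.3,-1.14,-0.84,1.76,60],
```

Request:
jog_arm(deltas=[[[4.8, 4.5, 2.4, -0.5, -0.4, 0.8, 60], [4.8, 4.5, 2.4, -0.5, -0.4, 0.8, 60], [4.8, 4.5, 2.4, -0.5, -0.4, 0.8, 60]]])

```text
clock: 6.85
eef_pos: [0.4407, 0.123, 0.1356]
tool_rot: [-0.561, 0.732, 0.238, 0.304]
ft_force: [0.3, 0.1, -0.3]
grip_width: 0.0601
```

Run:
```python
from h import *
p0,R0,o=state();RS,u=boxR(45);K=np.array([.439,.110,.15])
print(p0,o["ft_force"],o["joint_pos"],o["joint_vel"],o["tau"])
rows(K+.019*RS[:,2],RS,1,60)
```

```text
[0.44072409 0.1230472  0.13560374] [ 0.27876766  0.10510814 -0.31415647] [-0.21917861  0.226237   -0.55994748  0.75103196  0.79157881 -1.51218297] [-0.08538899  0.10902792 -0.084772    0.01708843  0.07973543 -0.06002318] [  0.48229465 -30.71861029  19.10075963  -0.23349762   2.24542692
   0.05115093]
[-1,-1.7,-0.4,0.25,0.38,-0.41,60],
```

Request:
jog_arm(deltas=[[[0, -0.5, 0, 0, 0, 0, 25], [0.3, 0, 0.2, 0, 0, 0, 25], [0.3, 0, 0.2, 0, 0, 0, 25]]])

```text
clock: 7.15
eef_pos: [0.4404, 0.1216, 0.1342]
tool_rot: [-0.559, 0.734, 0.239, 0.303]
ft_force: [-4.4, -3.4, 5.9]
grip_width: 0.028
```

Request:
jog_arm(deltas=[[[0.3, 0.3, 0.2, 0, 0, 0, 20], [0.3, 0.3, 0.2, 0, 0, 0, 20]]])

```text
clock: 7.35
eef_pos: [0.4404, 0.1216, 0.1342]
tool_rot: [-0.559, 0.734, 0.239, 0.304]
ft_force: [0.6, 0.6, 1.2]
grip_width: 0.0284
```

Run:
```python
from h import *
p0,R0,o=state();RS,u=boxR(45);K=np.array([.439,.110,.15])
print(p0,o["ft_force"],o["ft_torque"],o["grip_width"]);rows(K+.019*RS[:,2],RS,1,60)
T=wristT();im=camera("wrist");cv2.imwrite("pics/w2.png",im[:,:,::-1])
np.save("grasp0.npy",p0)
```

```text
[0.44040888 0.12158724 0.13421794] [0.55443507 0.63775073 1.24479772] [-0.36796298  0.1156552  -0.01481279] 0.028352890725607
[-3,-1.6,-0.3,0.2,0.51,-0.68,60],
```

View pics/w2.png

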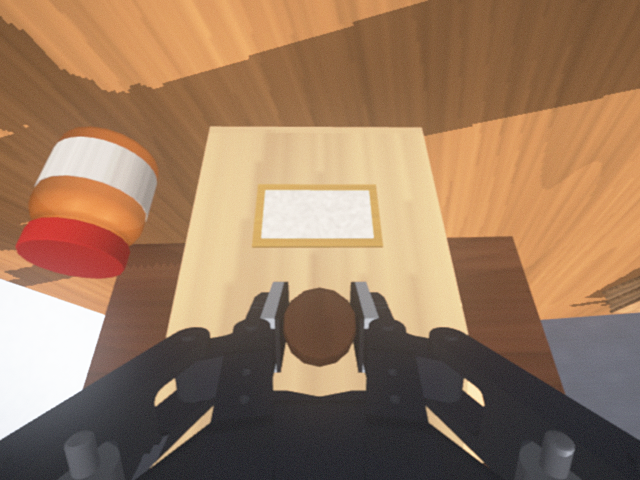

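The knob is pinched at (320,327), centred between the pads. Next I'll tip the box back along the arc.

```bash
cat >> h.py <<'E'
def disp(th):
    t=np.radians(th);return -.101*np.cos(t)+.150*np.sin(t)+.101,.150*np.cos(t)+.101*np.sin(t)-.150
def arc(ths,g,ref="grasp0.npy",bias=(0,0,0)):
    p0,R0,o=state();_,u=boxR(45);g0=np.load(ref)
    d=p0-g0;du=d@u;v=np.array([-u[1],u[0],0])
    x,z=-.101+du,.150+d[2];th=np.degrees(np.arctan2(.101,.150)-np.arctan2(-x,z))
    print("t",round(o["clock"],2),"theta",round(th,2),"rad err mm",round((np.hypot(x,z)-np.hypot(.101,.15))*1e3,2),"lat",round(d@v*1e3,2),"F u,v,z",np.round([o["ft_force"]@u,o["ft_force"]@v,o["ft_force"][2]],1),"w",o["grip_width"])
    prev=p0
    for t in ths:
        a,b=disp(t);q=g0+a*u+[0,0,b]
        print("[%s],"%",".join("%g"%w for w in [*np.round(R0.inv().apply(q-prev)*1e3+bias,1),0,0,0,g]));prev=q
E
python3 -c "
from h import *
arc([1,2.5,4,5.5,7],20)"
```

```text
t 7.4 theta 0.01 rad err mm 0.01 lat -0.02 F u,v,z [ 0.  -0.1  1.7] w 0.028268498637770454
[-3.1,0,0.7,0,0,0,20],
[-4.6,0.1,1.1,0,0,0,20],
[-4.6,0,1.2,0,0,0,20],
[-4.5,0,1.3,0,0,0,20],
[-4.5,0,1.4,0,0,0,20],
```

Request:
jog_arm(deltas=[[[-3.1, 0, 0.7, 0, 0, 0, 20], [-4.6, 0, 1.1, 0, 0, 0, 20], [-4.6, 0, 1.2, 0, 0, 0, 20], [-4.5, 0, 1.3, 0, 0, 0, 20], [-4.5, 0, 1.4, 0, 0, 0, 20]]])

```text
clock: 7.9
eef_pos: [0.4453, 0.138, 0.1443]
tool_rot: [-0.558, 0.736, 0.236, 0.301]
ft_force: [-1.7, -4.4, 1.2]
grip_width: 0.0285
```

```bash
python3 -c "
from h import *
arc([8,9.5,11,12.5,14],20)"
```

```text
t 7.9 theta 6.28 rad err mm -0.11 lat -0.52 F u,v,z [-4.7  0.5  1.2] w 0.02846311619973821
[-5.2,0.6,1.6,0,0,0,20],
[-4.5,0.1,1.6,0,0,0,20],
[-4.4,0.1,1.7,0,0,0,20],
[-4.4,0.1,1.8,0,0,0,20],
[-4.3,0.1,1.9,0,0,0,20],
```

Tracking is good and the forces are low.

Request:
jog_arm(deltas=[[[-5.2, 0.4, 1.6, 0, 0, 0, 20], [-4.6, 0.1, 1.6, 0, 0, 0, 20], [-4.5, 0.1, 1.7, 0, 0, 0, 20], [-4.5, 0.1, 1.8, 0, 0, 0, 20], [-4.4, 0.1, 1.9, 0, 0, 0, 20]]])

```text
clock: 8.4
eef_pos: [0.4515, 0.16, 0.1546]
tool_rot: [-0.559, 0.737, 0.233, 0.299]
ft_force: [-0.0, -4.2, -0.3]
grip_width: 0.0286
```

```bash
python3 -c "
from h import *
arc([15,16.2,17.4,18.6,19.8],20)"
```

```text
t 8.4 theta 14.26 rad err mm 0.14 lat -0.88 F u,v,z [-4.1 -1.1 -0.3] w 0.028579887470275494
[-2,0.9,1.1,0,0,0,20],
[-3.4,0.1,1.7,0,0,0,20],
[-3.4,0.1,1.7,0,0,0,20],
[-3.3,0.1,1.8,0,0,0,20],
[-3.3,0.1,1.9,0,0,0,20],
```

Request:
jog_arm(deltas=[[[-2.2, 0.6, 1.1, 0, 0, 0, 20], [-3.4, 0.1, 1.7, 0, 0, 0, 20], [-3.4, 0.1, 1.7, 0, 0, 0, 20], [-3.3, 0.1, 1.8, 0, 0, 0, 20], [-3.3, 0.1, 1.9, 0, 0, 0, 20]]])

```text
clock: 8.9
eef_pos: [0.4565, 0.1781, 0.1606]
tool_rot: [-0.559, 0.737, 0.233, 0.3]
ft_force: [0.5, -2.6, 1.1]
grip_width: 0.0284
```

```bash
python3 -c "
from h import *
arc([20.5,21.3,22.1,22.8,23.4],20)"
```

```text
t 8.9 theta 20.47 rad err mm 0.52 lat -1.12 F u,v,z [-2.4 -1.2  1.1] w 0.02841099656435442
[0.2,1.1,0.5,0,0,0,20],
[-2.2,0,1.3,0,0,0,20],
[-2.1,0,1.4,0,0,0,20],
[-1.9,0,1.2,0,0,0,20],
[-1.6,0,1.1,0,0,0,20],
```

Request:
jog_arm(deltas=[[[-1, 0.3, 0.8, 0, 0, 0, 20], [-2, 0, 1.3, 0, 0, 0, 20], [-2, 0, 1.3, 0, 0, 0, 20], [-1.8, 0, 1.2, 0, 0, 0, 20], [-1.6, 0, 1.1, 0, 0, 0, 20]]])

```text
clock: 9.4
eef_pos: [0.4595, 0.189, 0.1632]
tool_rot: [-0.559, 0.737, 0.233, 0.301]
ft_force: [1.3, -2.8, 1.3]
grip_width: 0.0284
```

```bash
python3 -c "
from h import *
arc([24.5,25,25.5,26,26.5],20)"
```

```text
t 9.4 theta 24.13 rad err mm 0.77 lat -1.29 F u,v,z [-2.4 -1.9  1.3] w 0.02844056212476811
[-0.5,1.3,1.3,0,0,0,20],
[-1.3,0,0.9,0,0,0,20],
[-1.3,0,0.9,0,0,0,20],
[-1.3,0,0.9,0,0,0,20],
[-1.3,0,0.9,0,0,0,20],
```

Request:
jog_arm(deltas=[[[-1, 0.2, 1, 0, 0, 0, 20], [-1.3, 0, 0.9, 0, 0, 0, 20], [-1.3, 0, 0.9, 0, 0, 0, 20]]])

```text
clock: 9.7
eef_pos: [0.4609, 0.1939, 0.1641]
tool_rot: [-0.559, 0.737, 0.233, 0.301]
ft_force: [1.4, -2.2, 0.9]
grip_width: 0.0283
```

```bash
python3 -c "
from h import *
arc([26.5,27,27.5,28],20)"
```

```text
t 9.7 theta 25.77 rad err mm 0.86 lat -1.36 F u,v,z [-1.7 -1.9  0.9] w 0.028335291500326563
[-1.3,1.4,2.1,0,0,0,20],
[-1.3,0,1,0,0,0,20],
[-1.2,0,1,0,0,0,20],
[-1.2,0,1,0,0,0,20],
```

Request:
jog_arm(deltas=[[[-1.3, 0, 1, 0, 0, 0, 20], [-1.3, 0, 1, 0, 0, 0, 20]]])

```text
clock: 9.9
eef_pos: [0.4619, 0.1973, 0.1646]
tool_rot: [-0.559, 0.737, 0.233, 0.301]
ft_force: [0.9, -2.6, 1.1]
grip_width: 0.0281
```

Request:
jog_arm(deltas=[[[-1.3, 0, 1, 0, 0, 0, 20], [-1.3, 0, 1, 0, 0, 0, 20]]])

```text
clock: 10.1
eef_pos: [0.463, 0.2005, 0.165]
tool_rot: [-0.559, 0.737, 0.233, 0.301]
ft_force: [-2.2, -12.2, 5.8]
grip_width: 0.028
```

```bash
python3 -c "
from h import *
arc([28.5,29],20)"
```

```text
t 10.1 theta 27.97 rad err mm 0.95 lat -1.64 F u,v,z [-12.3  -1.    5.8] w 0.02800962656280839
[-0.7,1.7,1.8,0,0,0,20],
[-1.2,0,1,0,0,0,20],
```

Contact with the board at about 27.8° (force −12 N). I'll release and back away along the tool axis.

Request:
jog_arm(deltas=[[[0.2, 0, -0.4, 0, 0, 0, 28], [0.2, 0, -0.2, 0, 0, 0, 45], [0.3, 0, 0, 0, 0, 0, 60], [0.3, 0, 0, 0, 0, 0, 60]]])

```text
clock: 10.5
eef_pos: [0.4603, 0.201, 0.1641]
tool_rot: [-0.559, 0.736, 0.235, 0.3]
ft_force: [0.1, 0.2, 0.4]
grip_width: 0.0598
```

Run:
```python
from h import *
arc([28],60)
p0,R0,o=state();np.save("rel.npy",p0)
rows(p0-.11*R0.as_matrix()[:,2],R0,6,60)
```

```text
t 10.5 theta 27.87 rad err mm 0.04 lat 1.05 F u,v,z [ 0.3 -0.   0.4] w 0.059831717054606874
[-0.3,-1,0.3,0,0,0,60],
[-0,0,-18.3,0,0,0,60],[-0,0,-18.3,0,0,0,60],[-0,0,-18.3,0,0,0,60],[-0,0,-18.3,0,0,0,60],[-0,0,-18.3,0,0,0,60],
[-0,0,-18.3,0,0,0,60],
```

Request:
jog_arm(deltas=[[[0, 0, -10, 0, 0, 0, 60], [0, 0, -18, 0, 0, 0, 60], [0, 0, -25, 0, 0, 0, 60], [0, 0, -30, 0, 0, 0, 60], [0, 0, -30, 0, 0, 0, 60]]])

```text
clock: 11.0
eef_pos: [0.4346, 0.1255, 0.2426]
tool_rot: [-0.56, 0.735, 0.241, 0.296]
ft_force: [0.5, -0.6, 0.6]
grip_width: 0.06
```

Run:
```python
from h import *
p0,R0,o=state();print(p0)
T=wristT();im=camera("wrist");np.save("T3.npy",T);cv2.imwrite("pics/w3.png",im[:,:,::-1])
RB,_=boxR(0,97.5);rows([.526,-.123,.14],RB,10,70)
```

```text
[0.43462151 0.12547287 0.24259883]
[22.5,-15.2,-7.9,-0.78,4.46,-2.17,70],[23.6,-14.3,-6.3,-0.78,4.46,-2.17,70],[24.6,-13.3,-4.6,-0.78,4.46,-2.17,70],[25.3,-12.3,-2.8,-0.78,4.46,-2.17,70],[25.9,-11.3,-1,-0.78,4.46,-2.17,70],
[26.3,-10.3,0.9,-0.78,4.46,-2.17,70],[26.6,-9.3,2.8,-0.78,4.46,-2.17,70],[26.6,-8.4,4.8,-0.78,4.46,-2.17,70],[26.5,-7.4,6.7,-0.78,4.46,-2.17,70],[26.1,-6.5,8.7,-0.78,4.46,-2.17,70],
```

View pics/w3.png

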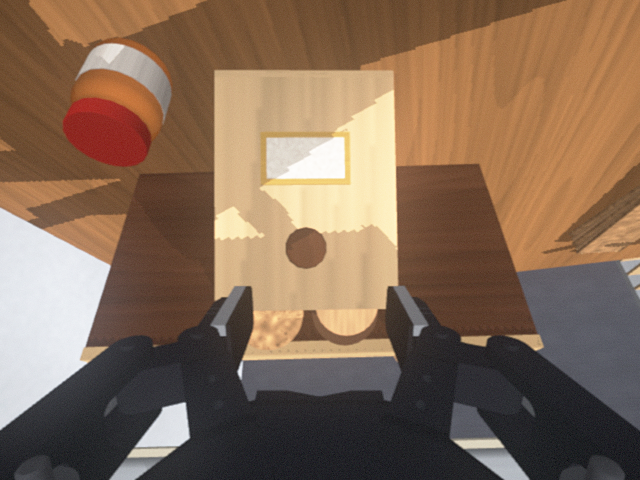

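The box leans steadily on the board, with its raised bottom corners at about (214,70) and (395,70) and its knob at (306,248). Now I'll move over the blade.

Request:
jog_arm(deltas=[[[22.5, -15, -8, -0.8, 4.5, -2.2, 70], [23.6, -14, -6, -0.8, 4.5, -2.2, 70], [24.6, -13, -4.6, -0.8, 4.5, -2.2, 70], [25.3, -12, -3, -0.8, 4.5, -2.2, 70], [26, -11, -1, -0.8, 4.5, -2.2, 70]]])

```text
clock: 11.55
eef_pos: [0.4799, -0.0037, 0.1931]
tool_rot: [-0.676, 0.713, 0.118, 0.147]
ft_force: [0.7, -0.3, 0.1]
grip_width: 0.07
```

Request:
jog_arm(deltas=[[[26.3, -10, 1, -0.8, 4.5, -2.2, 70], [26.6, -9, 3, -0.8, 4.5, -2.2, 70], [26.6, -8, 5, -0.8, 4.5, -2.2, 70], [26.5, -7, 7, -0.8, 4.5, -2.2, 70], [26, -6.5, 8.7, -0.8, 4.5, -2.2, 70]]])

```text
clock: 12.05
eef_pos: [0.5274, -0.1303, 0.1384]
tool_rot: [0.758, -0.652, 0.009, 0.013]
ft_force: [0.1, -0.2, -0.3]
grip_width: 0.0697
```

Run:
```python
from h import *
T=np.load("T3.npy");a=atz("wrist",(214,70),.0326,T);b=atz("wrist",(395.5,70),.0326,T);d=b-a
print("box",a,b,np.linalg.norm(d),"yaw",np.degrees(np.arctan2(-d[0],d[1])));y=np.arctan2(-d[0],d[1])
print("rear edge",(a+b)/2+.07*np.cos(np.radians(27.8))*np.array([np.cos(y),np.sin(y),0]))
p0,R0,o=state();print(p0,o["clock"])
T=wristT();im=camera("wrist");np.save("T4.npy",T);cv2.imwrite("pics/w4.png",im[:,:,::-1])
RB,_=boxR(0,97.5);rows([.526,-.123,.14],RB,1,70)
```

```text
box [0.52036169 0.12579528 0.0326    ] [0.37384714 0.16722125 0.0326    ] 0.15225841500509046 yaw 74.21211737242065
rear edge [0.46395159 0.20609301 0.0326    ]
[ 0.52739311 -0.13025082  0.1384145 ] 12.05
[-8.6,0.9,-3.7,0.48,-1.89,1.14,70],
```

View pics/w4.png

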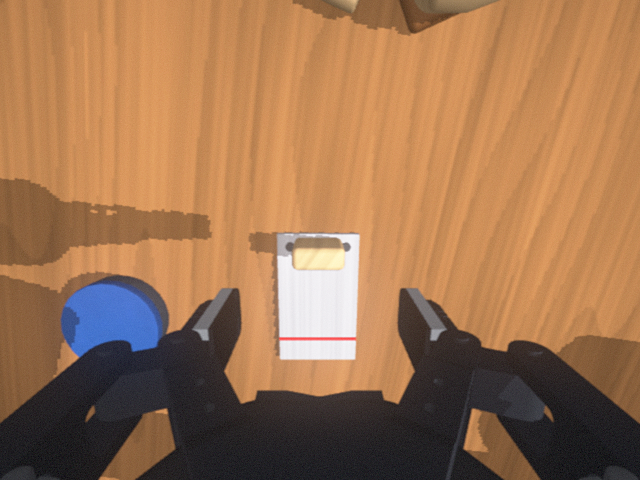

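The blade is seen with rear corners at (278,234)/(359,234), tip at (280,360)/(356,360) and grip top at (318,250).

```bash
sed -i 's/^YB=.*/YB=74.9/' h.py
python3 - <<'E'
from h import *
T=np.load("T4.npy");L=[atz("wrist",p,.006,T) for p in[(278,234),(359,234),(279.5,360),(355.5,360)]]
r,t=(L[0]+L[1])/2,(L[2]+L[3])/2;d=t-r
w=L[1]-L[0]
yaw=np.degrees(np.arctan2(d[1],d[0]));print(r,t,np.linalg.norm(d),np.linalg.norm(w),yaw,np.degrees(np.arctan2(-w[0],w[1])))
g=t-.109*d/np.linalg.norm(d);print("grip",g, "top seen",atz("wrist",(319,254),.046,T))
RB,_=boxR(0,yaw);p0,R0,_=state();q=np.array([g[0],g[1],.045])
rows(q,RB,8,70)
E
```

```text
[ 0.52707479 -0.132393    0.006     ] [ 0.51002681 -0.01246995  0.006     ] 0.12112874459037606 0.06900968207664514 98.09082311065886 98.44907593635955
grip [ 0.52536776 -0.12038499  0.006     ] top seen [ 0.5260849  -0.12620894  0.046     ]
[-1.8,0,11.4,0.06,-0.24,0.07,70],[-1.8,0.1,11.4,0.06,-0.24,0.07,70],[-1.7,0.1,11.4,0.06,-0.24,0.07,70],[-1.7,0.1,11.4,0.06,-0.24,0.07,70],[-1.6,0.1,11.4,0.06,-0.24,0.07,70],
[-1.6,0.1,11.4,0.06,-0.24,0.07,70],[-1.5,0.1,11.4,0.06,-0.24,0.07,70],[-1.5,0.1,11.4,0.06,-0.24,0.07,70],
```

Request:
jog_arm(deltas=[[[-1.5, 0, 12, 0.1, -0.4, 0.1, 70], [-1.5, 0, 12, 0.1, -0.4, 0.1, 70], [-1.5, 0, 12, 0.1, -0.4, 0.1, 70], [-1.5, 0, 12, 0.1, -0.4, 0.1, 70], [-1.5, 0, 12, 0.1, -0.4, 0.1, 70]]])

```text
clock: 12.6
eef_pos: [0.5272, -0.1222, 0.0727]
tool_rot: [0.755, -0.655, -0.003, -0.004]
ft_force: [-0.1, 0.1, -0.1]
grip_width: 0.0697
```

Request:
jog_arm(deltas=[[[-1.5, 0, 12, 0, -0.2, 0, 70], [-1.5, 0, 12, 0, -0.2, 0, 70], [-1.5, 0, 8, 0, -0.2, 0, 70]]])

```text
clock: 12.9
eef_pos: [0.5254, -0.1167, 0.0371]
tool_rot: [0.755, -0.656, -0.008, -0.007]
ft_force: [-0.2, -1.0, -0.0]
grip_width: 0.0703
```

Run:
```python
from h import *
RB,_=boxR(0,98.2);print(state()[0]);rows([.5255,-.122,.0155],RB,4,70)
```

```text
[ 0.52540628 -0.11665565  0.03709316]
[1.4,0.2,5.4,-0.01,0.31,-0.03,70],[1.4,0.2,5.4,-0.01,0.31,-0.03,70],[1.4,0.2,5.4,-0.01,0.31,-0.03,70],[1.4,0.2,5.4,-0.01,0.31,-0.03,70],
```

Request:
jog_arm(deltas=[[[1.4, 0, 5.4, 0, 0.4, 0, 70], [1.4, 0, 5.4, 0, 0.4, 0, 70], [1.4, 0, 5.4, 0, 0.4, 0, 60], [1.4, 0, 5, 0, 0.4, 0, 55], [0, 0, 0, 0, 0, 0, 50]]])

```text
clock: 13.4
eef_pos: [0.5261, -0.1221, 0.0131]
tool_rot: [0.755, -0.655, 0.003, 0.003]
ft_force: [0.3, 0.3, -0.3]
grip_width: 0.05
```

Run:
```python
from h import *
RB,_=boxR(0,98.2);p,_,o=state();print(p,o["ft_force"]);rows([.5255,-.122,.015],RB,1,70)
```

```text
[ 0.52605756 -0.12212452  0.01310806] [ 0.27277229  0.32754427 -0.30333022]
[-0.2,0.5,-1.9,0.02,-0.47,-0.12,70],
```

Request:
jog_arm(deltas=[[[0, 0.3, -1.5, 0, -0.5, 0, 35], [0, 0, 0, 0, 0, 0, 30], [0, 0, 0, 0, 0, 0, 30], [0, 0, 0, 0, 0, 0, 30]]])

```text
clock: 13.8
eef_pos: [0.5255, -0.1223, 0.0146]
tool_rot: [0.755, -0.656, -0.001, 0.0]
ft_force: [1.7, 0.7, -2.6]
grip_width: 0.0391
```

Run:
```python
from h import *
RB,_=boxR(0,98.2);p,R0,o=state();print(p,o["ft_force"],o["grip_width"],R0.as_matrix())
RT,u=boxR(0);E=np.array([.464,.2072,0])
G=E-.159*u
print("tip tgt",E-.05*u,"grip tgt",G)
G0=E-.229*u;G0[2]=p[2];rows(G0,RT,12,30)
```

```text
[ 0.52549945 -0.12232702  0.01455704] [ 1.68619468  0.70700268 -2.63334373] 0.03911167936410939 [[ 1.40479930e-01 -9.90082909e-01 -1.10585477e-03]
 [-9.90082930e-01 -1.40480984e-01  9.41004075e-04]
 [-1.08702362e-03  9.62695742e-04 -9.99998946e-01]]
tip tgt [0.45097477 0.15892637 0.        ] grip tgt [0.42257978 0.05368985 0.        ]
[-10.4,8.7,0,0.01,0,1.93,30],[-10.1,9.1,0,0.01,0,1.93,30],[-9.8,9.4,0,0.01,0,1.93,30],[-9.4,9.7,0,0.01,0,1.93,30],[-9.1,10,0,0.01,0,1.93,30],
[-8.8,10.3,0,0.01,0,1.93,30],[-8.4,10.6,0,0.01,0,1.93,30],[-8,10.9,0,0.01,0,1.93,30],[-7.7,11.2,0,0.01,0,1.93,30],[-7.3,11.4,0,0.01,0,1.93,30],
[-6.9,11.7,0,0.01,0,1.93,30],[-6.5,11.9,0,0.01,0,1.93,30],
```

Request:
jog_arm(deltas=[[[-10.4, 8.7, 0, 0, 0, 1.9, 30], [-10.1, 9.1, 0, 0, 0, 1.9, 30], [-9.8, 9.4, 0, 0, 0, 1.9, 30], [-9.4, 9.7, 0, 0, 0, 1.9, 30], [-9.1, 10, 0, 0, 0, 1.9, 30]]])

```text
clock: 14.3
eef_pos: [0.4761, -0.0781, 0.0149]
tool_rot: [-0.695, 0.719, -0.002, 0.0]
ft_force: [0.0, 0.1, -2.7]
grip_width: 0.0391
```

Request:
jog_arm(deltas=[[[-8.8, 10.3, 0, 0, 0, 1.9, 30], [-8.4, 10.6, 0, 0, 0, 1.9, 30], [-8, 10.9, 0, 0, 0, 1.9, 30], [-7.7, 11.2, 0, 0, 0, 1.9, 30]]])

```text
clock: 14.7
eef_pos: [0.4348, -0.041, 0.0151]
tool_rot: [-0.643, 0.766, -0.003, 0.0]
ft_force: [0.8, -0.2, -3.6]
grip_width: 0.039
```

Run:
```python
from h import *
p,R0,o=state();print(p,o["ft_force"],o["ft_torque"],o["grip_width"])
RT,u=boxR(0);E=np.array([.464,.2072,0])
G0=E-.229*u;G0[2]=.0145;rows(G0,RT,4,30)
```

```text
[ 0.4347525  -0.04096157  0.01507498] [ 0.79350497 -0.17222078 -3.64135864] [-0.15216973  0.04029808 -0.01692247] 0.03903188983873467
[-5.3,8.7,0.1,-0.07,-0.04,1.28,30],[-5.2,8.8,0.1,-0.07,-0.04,1.28,30],[-5,8.9,0.1,-0.07,-0.04,1.28,30],[-4.8,9,0.1,-0.07,-0.04,1.28,30],
```

Request:
jog_arm(deltas=[[[-5.3, 8.7, 0.1, -0.1, 0, 1.3, 30], [-5.2, 8.8, 0.1, -0.1, 0, 1.3, 30], [-5, 8.9, 0.1, -0.1, 0, 1.3, 30], [-4.8, 9, 0.1, 0, 0, 1.3, 30], [0, 0, 0, 0, 0, 0, 30]]])

```text
clock: 15.2
eef_pos: [0.4013, -0.0123, 0.015]
tool_rot: [-0.606, 0.795, -0.001, -0.002]
ft_force: [0.3, -0.5, -3.1]
grip_width: 0.0388
```

Run:
```python
from h import *
p,R0,o=state();print(p,o["ft_force"],o["ft_torque"],o["grip_width"])
RT,u=boxR(0);E=np.array([.464,.2072,0])
G0=E-.229*u;G0[2]=.0145;rows(G0,RT,1,30)
T=wristT();im=camera("wrist");np.save("T5.npy",T);cv2.imwrite("pics/w5.png",im[:,:,::-1])
im=camera("scene");cv2.imwrite("pics/s5.png",cv2.resize(im[170:330,240:400,::-1],(600,600),interpolation=cv2.INTER_CUBIC))
```

```text
[ 0.40129637 -0.0123292   0.01500361] [ 0.25406637 -0.51973393 -3.13794502] [-0.04343977  0.14329298  0.09158132] 0.038844856475146454
[0.7,-3.4,0.5,0.06,-0.23,-0.26,30],
```

View pics/w5.png

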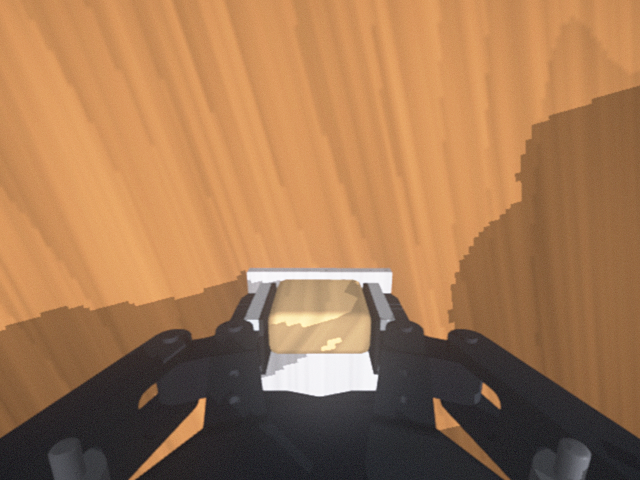

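The blade is square in the jaws, with its rear edge at row 270 from columns 247 to 391. I'll check its offset and slide it in.

Run:
```python
from h import *
T=np.load("T5.npy");a,b=[atz("wrist",p,.006,T) for p in[(247,270),(391.5,270)]]
p,R0,o=state();RT,u=boxR(0);v=np.array([-u[1],u[0],0])
m=(a+b)/2-p;print("width",np.linalg.norm(b-a),"edge yaw",np.degrees(np.arctan2(-(b-a)[0],(b-a)[1])),"rear edge ahead of TCP u,v (mm)",m@u*1e3,m@v*1e3)
E=np.array([.464,.2072,0])
G=E-.159*u;G[2]=.0145;rows(G,RT,10,30)
```

```text
width 0.07005086690961226 edge yaw 74.57964648902286 rear edge ahead of TCP u,v (mm) -11.1171829097236 1.6485961052697553
[-7,-0.1,0,-0.01,-0.03,-0.03,30],[-7,-0.1,0,-0.01,-0.03,-0.03,30],[-7,-0.1,0,-0.01,-0.03,-0.03,30],[-7,-0.1,0,-0.01,-0.03,-0.03,30],[-7,-0.2,0,-0.01,-0.03,-0.03,30],
[-7,-0.2,0.1,-0.01,-0.03,-0.03,30],[-7,-0.2,0.1,-0.01,-0.03,-0.03,30],[-7,-0.2,0.1,-0.01,-0.03,-0.03,30],[-7,-0.2,0.1,-0.01,-0.03,-0.03,30],[-7,-0.2,0.1,-0.01,-0.03,-0.03,30],
```

Request:
jog_arm(deltas=[[[-7, -0.3, 0, 0, 0, 0, 30], [-7, -0.3, 0, 0, 0, 0, 30], [-7, -0.3, 0, 0, 0, 0, 30], [-7, -0.3, 0, 0, 0, 0, 30], [-7, -0.3, 0, 0, 0, 0, 30]]])

```text
clock: 15.8
eef_pos: [0.4161, 0.0214, 0.0151]
tool_rot: [-0.605, 0.796, -0.003, -0.001]
ft_force: [0.7, 0.3, -4.3]
grip_width: 0.0392
```

Request:
jog_arm(deltas=[[[-7, -0.2, 0, 0, 0, 0, 30], [-7, -0.2, 0, 0, 0, 0, 30], [-7, -0.2, 0, 0, 0, 0, 30]]])

```text
clock: 16.1
eef_pos: [0.4231, 0.0435, 0.0151]
tool_rot: [-0.606, 0.796, -0.003, -0.001]
ft_force: [0.1, -1.3, -2.3]
grip_width: 0.0389
```

Run:
```python
from h import *
p,R0,o=state();print(p,o["ft_force"])
RT,u=boxR(0);E=np.array([.464,.2072,0]);G=E-.159*u;G[2]=.0145;rows(G,RT,3,30)
im=camera("scene");cv2.imwrite("pics/s6.png",cv2.resize(im[160:340,230:430,::-1],(800,720)[:2],interpolation=cv2.INTER_CUBIC)[:600])
```

```text
[0.42310345 0.04352658 0.01507355] [ 0.1464939  -1.31604586 -2.33251142]
[-3.2,1.1,0.2,-0.05,-0.1,-0.11,30],[-3.2,1.1,0.2,-0.05,-0.1,-0.11,30],[-3.2,1.1,0.2,-0.05,-0.1,-0.11,30],
```

View pics/s6.png

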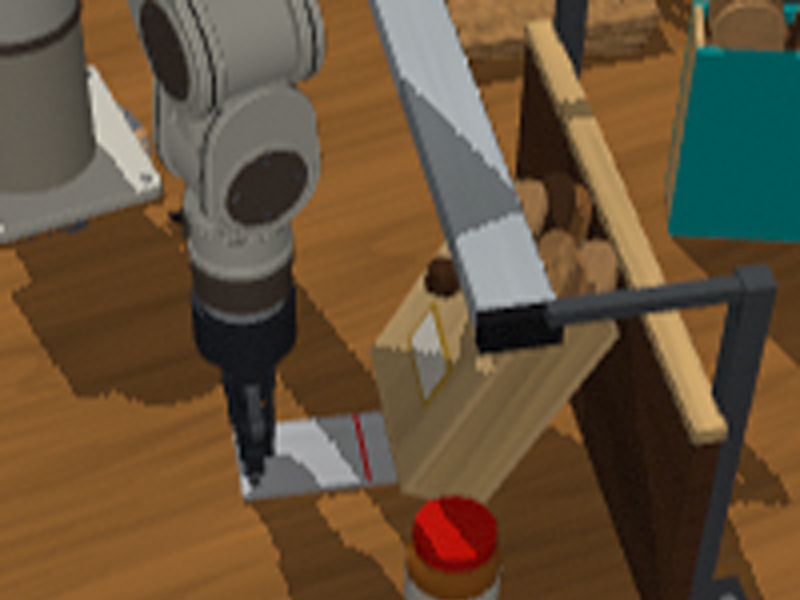

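The blade tip is just entering under the raised front with the red line still outside. About 10 mm remain.

Request:
jog_arm(deltas=[[[-3.2, 1.7, 0.1, 0, -0.1, -0.1, 30], [-3.2, 1.7, 0.1, 0, -0.1, -0.1, 30], [-3, 1.7, 0.1, 0, -0.1, -0.1, 30]]])

```text
clock: 16.45
eef_pos: [0.4211, 0.056, 0.0146]
tool_rot: [-0.608, 0.794, -0.001, 0.002]
ft_force: [1.1, -2.2, -1.6]
grip_width: 0.039
```

Run:
```python
from h import *
p,R0,o=state();print(p,o["ft_force"])
RT,u=boxR(0);E=np.array([.464,.2072,0]);G=E-.159*u;G[2]=.0145;rows(G,RT,1,30)
```

```text
[0.42109293 0.05595468 0.01456391] [ 1.121568   -2.16061941 -1.60131169]
[1.8,-2,0.1,-0.17,0.09,0.05,30],
```

Request:
jog_arm(deltas=[[[1.7, -1.6, 0, 0, 0, 0, 30], [0, 0, 0, 0, 0, 0, 30]]])

```text
clock: 16.65
eef_pos: [0.4218, 0.0542, 0.0146]
tool_rot: [-0.609, 0.793, -0.0, 0.001]
ft_force: [-0.7, 0.9, -4.1]
grip_width: 0.0393
```

Run:
```python
from h import *
p,R0,o=state();print(p,o["ft_force"])
RT,u=boxR(0);E=np.array([.464,.2072,0]);G=E-.159*u;G[2]=.0145;rows(G,RT,1,30)
```

```text
[0.42175354 0.05422755 0.01456433] [-0.65653342  0.91525135 -4.10160077]
[0.3,-0.9,0.1,-0.14,0.11,0.09,30],
```

Request:
jog_arm(deltas=[[[0, 0, 0, 0, 0, 0, 45], [0, 0, 0, 0, 0, 0, 60], [0, 0, -2, 0, 0, 0, 65], [0, 0, -12, 0, 0, 0, 65], [0, 0, -20, 0, 0, 0, 65]]])

```text
clock: 17.15
eef_pos: [0.4216, 0.0537, 0.0491]
tool_rot: [-0.608, 0.794, 0.0, 0.001]
ft_force: [-0.1, -0.1, 0.3]
grip_width: 0.0652
```

Request:
jog_arm(deltas=[[[3, 0, -25, 0, 0, 0, 65], [5, 0, -25, 0, 0, 0, 65], [5, 0, -25, 0, 0, 0, 65], [5, 0, -20, 0, 0, 0, 65]]])

```text
clock: 17.55
eef_pos: [0.4168, 0.0358, 0.1488]
tool_rot: [-0.608, 0.794, -0.0, 0.002]
ft_force: [-0.7, -0.1, 0.9]
grip_width: 0.0652
```

Run:
```python
from h import *
p,R0,o=state();print(p,o["ft_force"],o["clock"])
T=wristT();im=camera("wrist");np.save("T6.npy",T);cv2.imwrite("pics/w6.png",im[:,:,::-1])
```

```text
[0.41678741 0.03582141 0.14875621] [-0.66143711 -0.10152832  0.92439243] 17.55
```

View pics/w6.png

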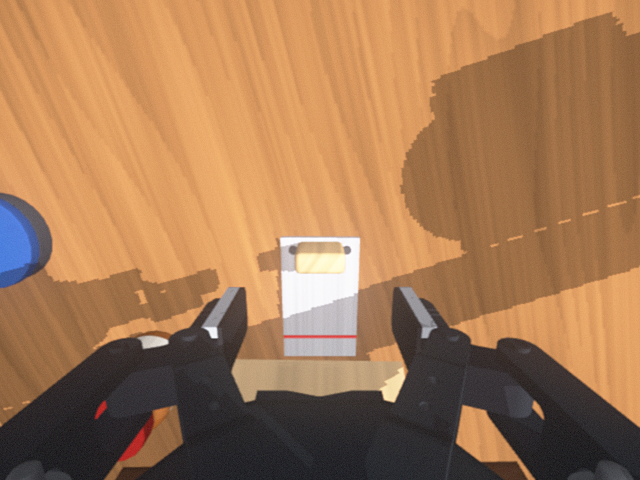

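Run:
```python
from h import *
T=np.load("T6.npy");_,u=boxR(0);v=np.array([-u[1],u[0],0]);E=np.array([.464,.2072,0])
def f(n,px,z):
    d=atz("wrist",px,z,T)-E;print(n,"u,v mm",round(d@u*1e3,1),round(d@v*1e3,1))
for px in[(284,336.5),(357,336.5)]:f("red",px,.006)
f("rear",(281,237.5),.006);f("rear",(359.5,237.5),.006)
for px in[(233,360),(406,360)]:f("box edge",px,.0326)
# knob at lean 27.8 nominal
t=np.radians(27.8);K=E+(-.101*np.cos(t)+.15*np.sin(t))*u+[0,0,.15*np.cos(t)+.101*np.sin(t)];print("knob",K,"rel grasp pt",np.load("rel.npy"))
RS,_=boxR(45);p0,R0,_=state()
rel=np.load("rel.npy");W=rel-.10*RS[:,2];print(W);rows(W,RS,8,60)
```

```text
red u,v mm -70.4 -33.4
red u,v mm -70.5 37.2
rear u,v mm -169.5 -33.3
rear u,v mm -169.6 36.3
box edge u,v mm -62.9 -76.6
box edge u,v mm -63.2 78.4
knob [0.4589502  0.18848462 0.1797922 ] rel grasp pt [0.46030173 0.20098507 0.16407064]
[0.44188128 0.13271584 0.23478132]
[-12.5,0.3,-10.3,-0.05,-5.59,0.02,60],[-13.5,0.3,-9,-0.05,-5.59,0.02,60],[-14.3,0.3,-7.7,-0.05,-5.59,0.02,60],[-15,0.3,-6.3,-0.05,-5.59,0.02,60],[-15.5,0.3,-4.8,-0.05,-5.59,0.02,60],
[-15.9,0.3,-3.2,-0.05,-5.59,0.02,60],[-16.2,0.3,-1.7,-0.05,-5.59,0.02,60],[-16.2,0.4,-0.1,-0.05,-5.59,0.02,60],
```

The camera checks agree: the red line is at −70.4 mm, where the lowered front edge should be at −69.5 mm. The blade is centred within 1 mm and square. Next is the regrasp of the knob.

Request:
jog_arm(deltas=[[[-12.5, 0.5, -10.3, 0, -5.7, 0, 60], [-13.5, 0.5, -9, 0, -5.7, 0, 60], [-14.3, 0.5, -7.7, 0, -5.7, 0, 60], [-15, 0.5, -6.3, 0, -5.7, 0, 60], [-15.5, 0.6, -4.8, 0, -5.7, 0, 60]]])

```text
clock: 18.1
eef_pos: [0.4346, 0.099, 0.2103]
tool_rot: [-0.59, 0.765, 0.151, 0.21]
ft_force: [0.2, 0.9, -0.4]
grip_width: 0.0604
```

Request:
jog_arm(deltas=[[[-16, 0.8, -3.2, 0, -5.7, 0, 60], [-16.2, 0.8, -1.7, 0, -5.7, 0, 60], [-16.2, 0.8, 0, 0, -5.7, 0, 60]]])

```text
clock: 18.4
eef_pos: [0.4424, 0.1355, 0.2462]
tool_rot: [-0.56, 0.723, 0.238, 0.328]
ft_force: [-0.1, -0.3, -0.7]
grip_width: 0.0599
```

Run:
```python
from h import *
RS,u=boxR(45);p0,R0,o=state();rel=np.load("rel.npy");print(o["clock"],p0,(R0.inv()*R.from_matrix(RS)).as_rotvec(degrees=True))
rows(rel-.035*RS[:,2],RS,6,60)
```

```text
18.4 [0.44244    0.13546857 0.24622505] [-0.92315038  2.78391899  1.00485773]
[2.3,0.2,11.8,-0.15,0.46,0.17,60],[2.2,0.2,11.8,-0.15,0.46,0.17,60],[2.1,0.1,11.8,-0.15,0.46,0.17,60],[2,0.1,11.8,-0.15,0.46,0.17,60],[1.9,0,11.8,-0.15,0.46,0.17,60],
[1.8,0,11.8,-0.15,0.46,0.17,60],
```

Request:
jog_arm(deltas=[[[3, 0.7, 12, -0.2, 0.4, 0.3, 60], [3, 0.7, 12, -0.2, 0.4, 0.3, 60], [3, 0.7, 12, -0.2, 0.4, 0.3, 60], [2.8, 0.7, 12, -0.2, 0.4, 0.3, 60], [2.6, 0.7, 12, -0.2, 0.4, 0.3, 60]]])

```text
clock: 18.9
eef_pos: [0.4502, 0.1677, 0.1941]
tool_rot: [-0.555, 0.735, 0.237, 0.309]
ft_force: [0.5, 0.4, 1.2]
grip_width: 0.0599
```

Run:
```python
from h import *
RS,u=boxR(45);p0,R0,o=state();rel=np.load("rel.npy");print(o["clock"],p0,(R0.inv()*R.from_matrix(RS)).as_rotvec(degrees=True))
rows(rel,RS,6,60)
```

```text
18.9 [0.4501869  0.16766711 0.19408398] [-0.27776004  0.80909866 -0.66609902]
[-0.5,-0.1,7.6,-0.05,0.13,-0.11,60],[-0.5,-0.1,7.6,-0.05,0.13,-0.11,60],[-0.5,-0.2,7.6,-0.05,0.13,-0.11,60],[-0.5,-0.2,7.6,-0.05,0.13,-0.11,60],[-0.5,-0.2,7.6,-0.05,0.13,-0.11,60],
[-0.5,-0.2,7.6,-0.05,0.13,-0.11,60],
```

Request:
jog_arm(deltas=[[[0, 0.3, 8, -0.1, 0.1, 0.1, 60], [0, 0.3, 8, -0.1, 0.1, 0.1, 60], [0, 0.3, 8, -0.1, 0.1, 0.1, 60], [0, 0.3, 8, -0.1, 0.1, 0.1, 60], [0, 0.3, 8, -0.1, 0.1, 0.1, 60]]])

```text
clock: 19.4
eef_pos: [0.4569, 0.1974, 0.1646]
tool_rot: [-0.554, 0.738, 0.238, 0.302]
ft_force: [-0.1, -0.1, -0.6]
grip_width: 0.0603
```

Run:
```python
from h import *
RS,u=boxR(45);p0,R0,o=state();rel=np.load("rel.npy");print(o["clock"],p0,o["ft_force"],(R0.inv()*R.from_matrix(RS)).as_rotvec(degrees=True))
rows(rel,RS,1,60)
```

```text
19.4 [0.45694216 0.1973892  0.16463427] [-0.14331368 -0.05537209 -0.61578994] [ 0.19349625  0.28591695 -1.16493075]
[-2.7,-2.3,3.5,0.19,0.29,-1.16,60],
```

Request:
jog_arm(deltas=[[[-2.4, -3, 3.7, 0, 0.2, -0.8, 50], [0, -0.5, 0, 0, 0, 0, 40], [0, 0, 0, 0, 0, 0, 25], [0, 0, 0, 0, 0, 0, 20]]])

```text
clock: 19.8
eef_pos: [0.4627, 0.201, 0.1631]
tool_rot: [-0.561, 0.734, 0.234, 0.302]
ft_force: [0.5, -0.4, -2.4]
grip_width: 0.0283
```

Request:
jog_arm(deltas=[[[0, 0, 0, 0, 0, 0, 20], [0, 0, 0, 0, 0, 0, 20]]])

```text
clock: 20.0
eef_pos: [0.4627, 0.2008, 0.163]
tool_rot: [-0.56, 0.735, 0.234, 0.302]
ft_force: [1.7, -0.0, -1.7]
grip_width: 0.0285
```

Run:
```python
from h import *
p0,R0,o=state();_,u=boxR(45)
# reference: current pose is theta=27.8
a,b=disp(27.8);np.save("grasp1.npy",p0-a*u-[0,0,b])
arc([],20)
arc([27,26,25,24,23],20,"grasp1.npy")
```

```text
t 20.0 theta 27.96 rad err mm -1.06 lat -0.91 F u,v,z [ 0.4 -1.6 -1.7] w 0.0284692658510984
t 20.0 theta 27.8 rad err mm 0.0 lat -0.0 F u,v,z [ 0.4 -1.6 -1.7] w 0.0284692658510984
[2,-0,-1.6,0,0,0,20],
[2.5,-0,-1.9,0,0,0,20],
[2.5,-0,-1.9,0,0,0,20],
[2.6,-0,-1.8,0,0,0,20],
[2.6,-0,-1.8,0,0,0,20],
```

Request:
jog_arm(deltas=[[[2, 0, -1.6, 0, 0, 0, 20], [2.5, 0, -1.9, 0, 0, 0, 20], [2.5, 0, -1.9, 0, 0, 0, 20], [2.6, 0, -1.8, 0, 0, 0, 20], [2.6, 0, -1.8, 0, 0, 0, 20]]])

```text
clock: 20.5
eef_pos: [0.4582, 0.1863, 0.161]
tool_rot: [-0.561, 0.734, 0.236, 0.303]
ft_force: [1.4, 3.8, -3.2]
grip_width: 0.0281
```

```bash
python3 -c "
from h import *
arc([22,20.8,19.6,18.4,17.2],20,'grasp1.npy')"
```

```text
t 20.5 theta 22.97 rad err mm 0.31 lat 0.61 F u,v,z [ 4.1 -0.4 -3.2] w 0.028114496258859797
[2.7,-0.6,-1.4,0,0,0,20],
[3.2,-0,-2,0,0,0,20],
[3.2,-0,-2,0,0,0,20],
[3.3,-0,-1.9,0,0,0,20],
[3.3,-0,-1.8,0,0,0,20],
```

Request:
jog_arm(deltas=[[[2.7, -0.4, -1.4, 0, 0, 0, 20], [3.2, -0.1, -2, 0, 0, 0, 20], [3.2, -0.1, -2, 0, 0, 0, 20], [3.3, -0.1, -1.9, 0, 0, 0, 20], [3.3, -0.1, -1.8, 0, 0, 0, 20]]])

```text
clock: 21.0
eef_pos: [0.4534, 0.1684, 0.1565]
tool_rot: [-0.561, 0.733, 0.237, 0.304]
ft_force: [1.3, 2.8, -0.8]
grip_width: 0.0287
```

```bash
python3 -c "
from h import *
arc([16.2,15,13.8,12.6,11.6],20,'grasp1.npy')"
```

```text
t 21.0 theta 16.93 rad err mm 0.39 lat 0.52 F u,v,z [ 3.1 -0.5 -0.8] w 0.028653078376115183
[2.2,-0.5,-0.7,0,0,0,20],
[3.4,-0,-1.7,0,0,0,20],
[3.4,-0,-1.6,0,0,0,20],
[3.4,-0,-1.6,0,0,0,20],
[2.9,-0,-1.3,0,0,0,20],
```

Request:
jog_arm(deltas=[[[2.2, -0.4, -0.8, 0, 0, 0, 20], [3.4, -0.1, -1.7, 0, 0, 0, 20], [3.4, -0.1, -1.6, 0, 0, 0, 20], [3.4, -0.1, -1.6, 0, 0, 0, 20], [2.9, -0.1, -1.3, 0, 0, 0, 20]]])

```text
clock: 21.5
eef_pos: [0.4492, 0.1518, 0.1504]
tool_rot: [-0.56, 0.733, 0.237, 0.304]
ft_force: [-0.4, 2.0, 0.5]
grip_width: 0.0283
```

```bash
python3 -c "
from h import *
arc([10.8,10,9.3,8.6,8],20,'grasp1.npy')"
```

```text
t 21.5 theta 11.19 rad err mm 0.46 lat 0.33 F u,v,z [1.8 0.9 0.5] w 0.0282674457406533
[1.3,-0.3,-0,0,0,0,20],
[2.3,-0,-0.9,0,0,0,20],
[2.1,-0,-0.8,0,0,0,20],
[2.1,-0,-0.8,0,0,0,20],
[1.8,-0,-0.6,0,0,0,20],
```

Request:
jog_arm(deltas=[[[1.5, -0.2, -0.3, 0, 0, 0, 20], [2.3, 0, -0.9, 0, 0, 0, 20], [2.1, 0, -0.8, 0, 0, 0, 20], [1.8, 0, -0.7, 0, 0, 0, 20]]])

```text
clock: 21.9
eef_pos: [0.4471, 0.144, 0.1468]
tool_rot: [-0.56, 0.733, 0.238, 0.304]
ft_force: [-1.1, 1.5, 0.6]
grip_width: 0.0281
```

```bash
python3 -c "
from h import *
arc([8,7.6,7.2,6.8],20,'grasp1.npy')"
```

```text
t 21.9 theta 8.38 rad err mm 0.49 lat 0.25 F u,v,z [1.2 1.4 0.6] w 0.028085549194269768
[1.3,-0.3,0.1,0,0,0,20],
[1.2,-0,-0.4,0,0,0,20],
[1.2,-0,-0.4,0,0,0,20],
[1.2,-0,-0.4,0,0,0,20],
```

Request:
jog_arm(deltas=[[[1.1, 0, -0.3, 0, 0, 0, 20], [1.1, 0, -0.4, 0, 0, 0, 20]]])

```text
clock: 22.1
eef_pos: [0.4465, 0.1418, 0.1457]
tool_rot: [-0.56, 0.733, 0.238, 0.304]
ft_force: [-2.0, 1.4, 0.2]
grip_width: 0.0285
```

Request:
jog_arm(deltas=[[[1.1, 0, -0.4, 0, 0, 0, 20], [0.8, 0, -0.3, 0, 0, 0, 20]]])

```text
clock: 22.3
eef_pos: [0.4461, 0.1399, 0.1447]
tool_rot: [-0.56, 0.733, 0.238, 0.304]
ft_force: [-0.4, 3.2, 0.6]
grip_width: 0.0282
```

```bash
python3 -c "
from h import *
arc([6.6,6.3],20,'grasp1.npy')"
```

```text
t 22.3 theta 6.9 rad err mm 0.53 lat 0.22 F u,v,z [3.  1.2 0.6] w 0.028218623978952546
[1.1,-0.2,0.2,0,0,0,20],
[0.9,-0,-0.3,0,0,0,20],
```

Request:
jog_arm(deltas=[[[0.8, 0, -0.2, 0, 0, 0, 20]]])

```text
clock: 22.4
eef_pos: [0.446, 0.1394, 0.1446]
tool_rot: [-0.56, 0.733, 0.238, 0.305]
ft_force: [-0.3, 4.1, 1.8]
grip_width: 0.0283
```

Request:
jog_arm(deltas=[[[0.8, 0, -0.2, 0, 0, 0, 20]]])

```text
clock: 22.5
eef_pos: [0.446, 0.139, 0.1446]
tool_rot: [-0.56, 0.732, 0.238, 0.305]
ft_force: [-0.4, 3.2, 2.9]
grip_width: 0.0282
```

```bash
python3 -c "
from h import *
arc([6.6,6.3],20,'grasp1.npy')"
```

```text
t 22.5 theta 6.65 rad err mm 0.74 lat 0.03 F u,v,z [3.  1.2 2.9] w 0.02818430822313909
[0.4,-0,0.7,0,0,0,20],
[0.9,-0,-0.3,0,0,0,20],
```

The z position has stopped and the vertical force is rising, so the box is on the blade at about 6.8°. I'll release gently.

Request:
jog_arm(deltas=[[[0, 0, 0, 0, 0, 0, 24], [0, 0, 0, 0, 0, 0, 30], [0, 0, 0, 0, 0, 0, 36], [0, 0, 0, 0, 0, 0, 50], [0, 0, 0, 0, 0, 0, 60]]])

```text
clock: 23.0
eef_pos: [0.4465, 0.137, 0.1429]
tool_rot: [-0.561, 0.734, 0.235, 0.303]
ft_force: [-0.1, -0.3, 0.2]
grip_width: 0.0597
```

Request:
jog_arm(deltas=[[[0.3, 0, -8, 0, 0, 0, 60], [0.5, 0.5, -15, 0, 0, 0, 60], [0.5, 0.5, -20, 0, 0, 0, 60], [0.5, 0.5, -25, 0, 0, 0, 60], [0.5, 0.5, -25, 0, 0, 0, 60]]])

```text
clock: 23.5
eef_pos: [0.4246, 0.071, 0.2058]
tool_rot: [-0.562, 0.734, 0.236, 0.3]
ft_force: [0.5, -0.2, 0.5]
grip_width: 0.0603
```

Run:
```python
from h import *
p0,R0,o=state();print(o["clock"],p0,o["ft_force"])
T=wristT();im=camera("wrist");np.save("T7.npy",T);cv2.imwrite("pics/w7.png",im[:,:,::-1])
_,u=boxR(0);v=np.array([-u[1],u[0],0]);E=np.array([.464,.2072,0]);t=np.radians(7)
def B(x,y,z):
    x-=.035;return E+(x*np.cos(t)+z*np.sin(t))*u+y*v+np.array([0,0,z*np.cos(t)-x*np.sin(t)])
print("pred knob, bottom front -v,+v",proj("wrist",[B(-.066,0,.15),B(-.035,-.075,0),B(-.035,.075,0),B(-.035,-.075,.2),B(-.035,.075,.2)],T).round(1).tolist())
```

```text
23.5 [0.42458521 0.07104416 0.20584281] [ 0.541122   -0.19237843  0.49781231]
pred knob, bottom front -v,+v [[314.7, 267.0], [234.8, 127.0], [393.0, 126.2], [210.6, 348.1], [419.7, 345.9]]
```

View pics/w7.png

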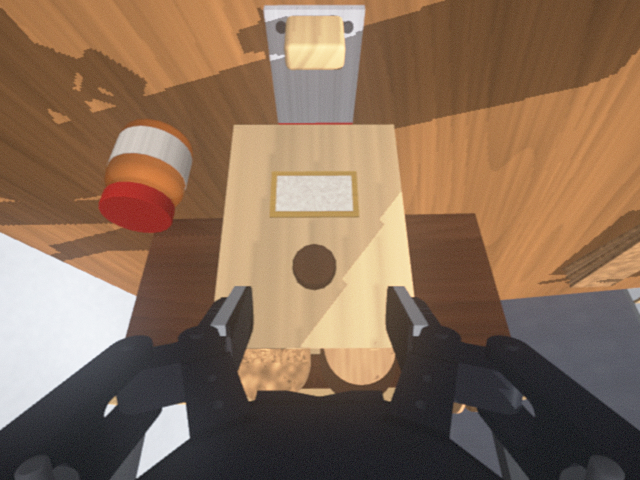

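The box rests on the blade. The red line lies along its front bottom edge at row 124, the knob is at (314,266) against a predicted (314.7,267.0), and the bottom corners match within about 3 px. I'll retreat a little further and hand in.

Request:
jog_arm(deltas=[[[0, 0, -20, 0, 0, 0, 60], [0, 0, -20, 0, 0, 0, 60], [0, 0, -10, 0, 0, 0, 60], [0, 0, 0, 0, 0, 0, 60]]])

```text
clock: 23.95
eef_pos: [0.4176, 0.032, 0.2446]
tool_rot: [-0.561, 0.735, 0.232, 0.301]
ft_force: [0.0, -0.4, 0.7]
grip_width: 0.0601
```

Run:
```python
from h import *
o=get_obs();print(o["clock"],o["eef_pos"],o["ft_force"],o["joint_vel"].round(3));print(job_done())
```

```text
23.95 [0.41757562 0.0319618  0.24457161] [ 0.03713891 -0.40479111  0.70422639] [ 0.003  0.002 -0.014 -0.02  -0.004  0.009]
the job is handed in; nothing more can be done
None
```

I tipped the box back by its knob until it touched the board at about 28°. I then slid the blade under its raised front to the red line and lowered the box onto it at about 7°. Finally I let go, backed away and handed the job in at 24 s.

- **Blade:** before the box came down, the blade was square to it, centred within about 1 mm, and its red line within about 1 mm of where the front edge would land.
- **Box:** in the last wrist picture the red line runs along the box's front bottom edge. The knob and bottom corners were within about 3 px of where a 7° lean on the original rear edge would put them.
- **Forces:** the force readings I saw stayed at about 13 N or less.
- **Other things:** the jar was never approached and looked unmoved in the last wrist picture. I took no final picture of the last, the hammer or the tin, but the arm did not go near them while working.

None of these checks failed. My box yaw estimates differed by about 1° (74.2° to 75.5°), and I worked with 74.9°.

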